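# Hang a test panel on the dipping boom and run the boom out to the 100 mm line

## Robot

A 6-joint arm with a two-finger parallel gripper is mounted at the origin on the work surface. World frame = base frame: x ahead of the robot, y to its left, z up, the work surface at z = 0. Lengths are in m, angles in rad, forces in N, time in s.
With the tool pointing down it reaches from about 0.375 to 0.975 m from the base axis. Payload 3.8 kg.
Tool frame: the origin (TCP) lies midway between the tips of the shut fingers; the grasp point (between the pads) lies 19 mm behind it; z points along the fingers, y is the line along which they close (so a half turn about z gives the same grasp; the last joint's range is limited). The gripper opens to 85 mm and grips with 20 to 120 N. Pads are 22 mm wide; open, the fingers measure 114 mm over their backs; the gripper's body (76 mm by 85 mm) begins 54 mm behind the grasp point. The pads swing forward as they close: fully open they stand 13 mm farther back than shut.
Start: joints at [1.128, 0.264, 1.604, -0, 1.274, -0.037], TCP at [0.266, 0.62, 0.231] pointing down, gripper open.
Joint ranges: [-2.63, 2.63], [-0.94, 2.18], [0.31, 2.57], [-1.31, 4.45], [0, 2.66], [-2.55, 2.55]. Speed limits (rad/s): [2.57, 2.57, 3.14, 3.14, 3.14, 3.14].

## Interface

Orientations are given as a rotation vector (axis times angle).
In Python, from workcell import bot gives the robot as it stands.
- The arm moves only by the tool jog_arm, never from a script. Its argument "motion" is a list of rows, each a list of 5 numbers: the opening, from -1 (shut) to 1 (fully open), then the shift along the tool's x, y, z in mm, then the turn about the tool's z in degrees. In form: [[claw, x, y, z, twist], ...]. A call has 1 to 10 rows; each row shifts and turns the commanded pose from where the row before left it, along the tool's axes as they then stand; what a row does not reach is not made up. A row lasts 1/12 s, in which the tool goes at most 41.7 mm and 7.16 degrees, less where a joint would pass 70% of its speed; a pose out of reach is approached as far as the arm can. A call with a gripper value outside its range is refused whole. The fingers move at their own pace and stop on an object; "force" is the grip in N (left out, the last holds). Time passes only in rows, so rows that do not move let the fingers close. It gives the time, the measured TCP pose, the force, the opening and the grip force at its end, in the units of the state.
- bot.read_state(): the state, without advancing time (a new reading comes with each control period).
- bot.read_camera(name): name is "scene" or "top" or "wrist"; returns (picture, depth): 480x640x3 uint8, red, green, blue; 480x640 float32, m along the optical axis (not along the pixel's ray), 0 where there is no reading.
- bot.get_calibration(name): a dict with "vfov" (degrees; the focal length in pixels is half the picture's height over the tangent of half this angle, whatever the lens; pixels are square), "cx", "cy" (the principal point, pixels), "rvec" (rotation vector, rad) and "tvec" (3), from world to camera coordinates, as OpenCV has them; the wrist camera has in their place "tool_from_camera" (4x4, takes a point from camera to tool coordinates, whose origin is the TCP and whose axes are the flange's). Camera axes: x right, y down, z forward; pixel columns grow to the right and rows downward; lengths in m; the calibration is good to about 2 mm. A picture is of the moment at which its call begins: read the wrist's pose just before it. get_calibration takes no time and is no camera call.
- bot.finish_job(): hands the job in; it is judged then, once.
The state is a dict: "time": time; "q": joint angles; "joint_vel": joint speeds; "joint_torque": joint torques, N m; "tool_pos": TCP position; "tcp_rot": TCP orientation; "wrist_force": force on the tool from outside, world axes, zero at the start; "torque": the same for the moment, N m; "width": opening from 0.0 (shut) to 1.0 (fully open); "grip_force": force on a finger pad.
Only numpy, scipy, OpenCV 4.12 (cv2) and the standard library are available. Lean on these libraries where they do the work, as an engineer would, in place of code of your own. Each camera call takes 0.05 s, during which the arm holds its last target. There are 200 camera calls.

## Task

Lift the flat metal test panel out of its rack block by its white tab and slide it edgewise down into the slot of the holder at the end of the retracted telescoping boom, until its cross-bar rests on the holder, and let go of it. Then squeeze the boom's grip so that its lock plate is pressed fully in, and with it pressed draw the boom out until the pointer stands at the second long line of the scale (100 mm), over the bath. Finish while holding there: keep the grip squeezed and the pointer on the line; leave the notebook, phone and jar alone.

Things in the scene. Friction and masses are not known exactly. Their poses are not given: they have to be found in the camera images.
- panel: Loose aluminium test panel, 120 g, upright in the rack block at the start. Blade 5 mm thick (x), 56 wide (y), 70 tall, lowest 5 mm narrowed to 3 x 50 mm; above it a white cross-bar 14 x 76 x 8 mm tall, and on that the white grip tab 12 mm thick (x), 36 wide (y), 44 tall. Origin at the centre of the blade's lower edge, z up. May hang either way round.
- panel_tab (a point): Point to grip on the panel's tab: 105 mm above the panel's lower edge, 17 mm below the tab's top, 35 mm above the underside of the cross-bar. Axes as the panel.
- panel_shoulder (a point): Centre of the underside of the panel's cross-bar, 70 mm above the lower edge. Axes as the panel.
- rack: Grey rack block fixed to the bench, 46 x 90 x 40 mm tall, with one slot along its y, 25 mm deep, in which the panel stands. Origin at the centre of its underside.
- stand: Fixed dipping stand: base plate 130 x 520 x 12 mm (y -340 to +180), column, square sleeve (28 mm, centre line 122 mm up), steel bath (100 x 120 mm, rim 50 mm up, centre y -255), scale bar on two posts (top 124 mm up) 46 mm to the +x side, away from the robot. Origin on the bench under the sleeve's mouth. The boom extends along the stand's -y.
- boom (a joint): Extension of the telescoping boom in m: 0 retracted, 0.14 end stop, 0.100 with the pointer on the second long line. Starts between 0 and 0.045. Locked in notches 10 mm apart (up to 4 mm of free play) unless the lock plate is pressed; then it slides with about 2 N drag and stays when the pull ends. No return spring.
- slot (a point): Centre of the slot's mouth in the top face (140 mm above the bench) of the boom's white holder block (30 x 84 x 25 mm tall). Slot 8 mm (x) by 59 mm (y), chamfered, open below: the blade hangs through, the cross-bar rests on the top face, and panel_shoulder then lies here. Axes parallel to the stand's; moves with the boom.
- grip (a point): Centre of the squeeze grip on the boom, 165 mm above the bench, 110 mm from the slot in +y. Grey block with its side at x -20 mm, black lock plate (40 mm in y, 44 tall) with its side at x +26 mm: 46 mm across, 40 when squeezed. The grip spans 131 to 189 mm above the bench, 52 mm in y. Take it from above, closing along x, centred here. Axes as the stand; moves with the boom.
- lock (a joint): Travel of the lock plate in m: 0 out (locked), 0.006 pressed in fully; released from about 0.004. Spring force 8 N at the start, 12 N pressed fully. It springs out again when let go.
- pointer (a point): Tip of the thin dark pointer on the holder block, above the scale bar. Axes parallel to the stand's; moves with the boom along -y.
- mark (a point): The second long line (100 mm) of the scale, on the top of the fixed scale bar. Lines every 10 mm from 0 (nearest the sleeve) to 140 mm; the two long lines are 50 and 100. At the target the pointer has the same y in the stand's frame.
- notebook: Bystander: purple ring-bound notebook 150 x 210 x 12 mm lying on the bench. Origin centre of its underside.
- phone: Bystander: phone with a pale glass face, 72 x 150 x 9 mm lying on the bench. Origin centre of its underside.
- jar: Bystander: amber jar, diameter 60 mm, 75 mm tall, standing on the bench. Origin centre of its underside.

How it is judged:
On the way, in this order (a step that is already met when the one before it is completed fails the run):
1. the panel hangs fully in the holder slot, let go, with the boom still drawn in (distance between panel_shoulder and slot below 0.006 m and angle between panel's own z axis and vertical below 0.1 rad and angle between the y axis of panel and the y axis of slot, either way round below 0.12 rad and contact force between the fingers and panel below 0.2 N and value of joint boom below 0.06 m), for 0.2 s.
2. the lock plate is squeezed in before the boom is drawn out (value of joint lock above 0.004 m and value of joint boom below 0.065 m), for 0.1 s.
At the end, for the whole second after the job is handed in: The pointer is within 4 mm of the 100 mm line and still, the lock plate is held pressed in (more than 4 mm, by the fingers, over 2 N), and the panel still hangs in the holder slot (cross-bar within 6 mm of the slot mouth, upright within 0.1 rad, in line with the slot), not touched by the fingers (value of joint boom between 0.096 and 0.104 m and velocity of joint boom between -0.01 and 0.01 m/s and value of joint lock above 0.004 m and contact force between the fingers and lock above 2 N and distance between panel_shoulder and slot below 0.006 m and angle between panel's own z axis and vertical below 0.1 rad and angle between the y axis of panel and the y axis of slot, either way round below 0.12 rad and contact force between the fingers and panel below 0.2 N); the arm keeps its last pose, push and grip.
It fails at once if the boom is dragged out with its lock plate not pressed (value of joint lock below 0.001 m and value of joint boom above 0.065 m and velocity of joint boom above 0.04 m/s).
It fails at once if a bystander is pushed or knocked (distance of any of notebook, phone, jar from where it was at the start of the episode above 0.02 m).
It also fails if it takes over 45 s, if anything falls off the work surface, if the arm or the gripper's body presses on something with over 40 N, if the wrist force passes 120 N, or if a joint passes its speed limit or range.

## Working session

There is one attempt and no reset: what is moved stays moved. The work goes in short steps, Python scripts to look and compute and a tool call to move; the robot and the scene stay as the last step left them, time stands still between calls to the robot, and variables do not carry over. Pictures are saved under pics/ and viewed, at most 10 in all, crops included, and the job is handed in when it is done.

Besides the shell and the picture viewer there is one more tool, called after "Call:" by a JSON object that holds its "name" and its "arguments". jog_arm: Moves the arm, as the interface text tells. Its arguments: {"type":"object","properties":{"motion":{"type":"array"},"force":{"type":"number"}},"required":["motion"]}

```bash
mkdir -p pics; ls; cat > h.py <<'E'
import numpy as np, cv2
from workcell import bot
from scipy.spatial.transform import Rotation as R
def cloud(name):
    s=bot.read_state(); im,d=bot.read_camera(name); c=bot.get_calibration(name)
    f=240/np.tan(np.radians(c["vfov"])/2)
    v,u=np.mgrid[0:480,0:640]
    P=np.stack([(u-c["cx"])/f*d,(v-c["cy"])/f*d,d],-1)
    if "rvec" in c:
        M=R.from_rotvec(np.ravel(c["rvec"])).as_matrix(); P=(P-np.ravel(c["tvec"]))@M
    else:
        T=np.array(c["tool_from_camera"]); P=P@T[:3,:3].T+T[:3,3]
        P=P@R.from_rotvec(s["tcp_rot"]).as_matrix().T+s["tool_pos"]
    P[d==0]=np.nan
    return im,P
def save(im,n): cv2.imwrite("pics/"+n,im[...,::-1])
E
python3 - <<'E'
from h import *
for n in("scene","top"):
    im,P=cloud(n); save(im,n+".png"); np.savez(n,im=im,P=P)
    print(n,bot.get_calibration(n))
print(bot.read_state())
E
```

```text
pics
scene {'vfov': 47.19585115628517, 'cx': 327.8252746297967, 'cy': 240.40570863859645, 'rvec': array([ 1.34967801,  1.94801124, -1.0272561 ]), 'tvec': array([ 0.148838  , -0.16986906,  1.90859385])}
top {'vfov': 51.54784101769168, 'cx': 311.5674367572404, 'cy': 239.83422213231998, 'rvec': array([ 2.10867624, -2.08676288,  0.25015638]), 'tvec': array([0.01404458, 0.56091241, 1.40941358])}
{'time': 0.1, 'q': array([ 1.12810033e+00,  2.64698909e-01,  1.60524125e+00,  1.01021675e-05,
        1.27373590e+00, -3.68965506e-02]), 'joint_vel': array([-0.00053596, -0.00331372, -0.00150133,  0.00186363,  0.00090737,
        0.00030482]), 'joint_torque': array([-1.80449988e-04, -5.16712940e+01, -3.68588018e+01, -5.55506301e-05,
        6.19069469e-03, -3.98096711e-05]), 'tool_pos': array([0.26616625, 0.6195737 , 0.23007027]), 'tcp_rot': array([-0.63296627, -3.07665082,  0.00317486]), 'wrist_force': array([ 0.03331284, -0.41288776,  0.11347472]), 'torque': array([-0.0334418 , -0.00468244, -0.03690396]), 'grip_force': 0.0, 'width': 1.0009182770199496}
```

View pics/scene.png

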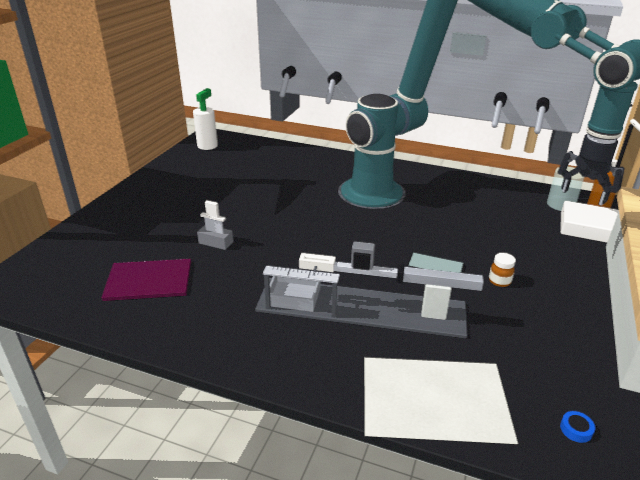

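View pics/top.png

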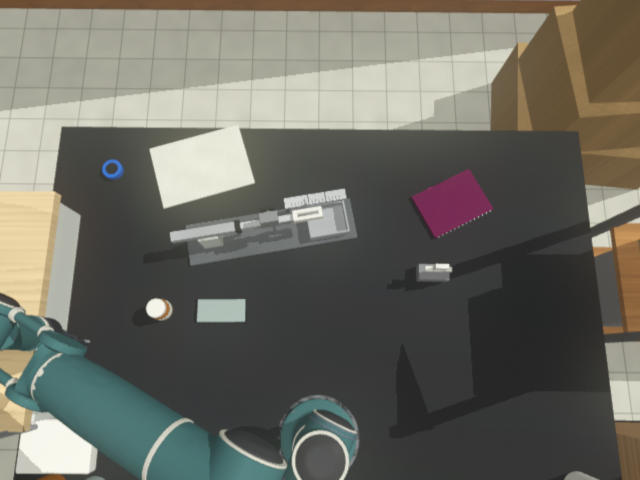

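The scene shows the panel in its rack (scene about 213,220; top about 437,268). In the top view the holder is at about (307,214), the grip at (268,217), the sleeve runs over x 172–260, and the scale is at (315,198). Next I measure these.

```bash
python3 - <<'E'
from h import *
T=np.load("top.npz");im=T["im"];P=T["P"]
def rep(n,u0,u1,v0,v1,z0,z1,extra=None):
    p=P[v0:v1,u0:u1].reshape(-1,3);c=im[v0:v1,u0:u1].reshape(-1,3).astype(int)
    m=(p[:,2]>z0)&(p[:,2]<z1)
    if extra: m&=extra(c)
    q=p[m]; (cx,cy),(w,h),a=cv2.minAreaRect((q[:,:2]*1000).astype(np.float32))
    print(n,len(q),"rect",round(cx,1),round(cy,1),round(w,1),round(h,1),round(a,1),"med",q.mean(0).round(4),"z",np.percentile(q[:,2],[5,50,95]).round(4))
rep("tab",405,470,250,295,.112,.14)
rep("bar",405,470,250,295,.08,.105)
rep("rack",405,470,250,295,.03,.06)
rep("holder",285,335,195,235,.132,.15,lambda c:c.min(1)>150)
rep("grip",245,285,200,235,.165,.2)
rep("sleeve",165,245,210,250,.12,.15)
rep("scale",280,350,185,212,.115,.13)
rep("base",180,360,190,270,.005,.02)
for nm,b in {"a":(405,470,250,295),"h":(280,340,190,235),"g":(245,290,200,235)}.items():
    p=P[b[2]:b[3],b[0]:b[1],2];print(nm,np.histogram(p,bins=np.arange(0,.21,.01))[0])
big=lambda a,s:cv2.resize(a,None,fx=s,fy=s,interpolation=cv2.INTER_CUBIC)
save(np.hstack([big(im[180:260,160:360],4)]),"topcrop.png")
E
```

```text
tab 69 rect 473.4 -344.0 11.3 37.0 0.2 med [ 0.4729 -0.3428  0.1321] z [0.1158 0.1351 0.1396]
bar 80 rect 474.8 -344.2 75.6 14.3 88.7 med [ 0.4727 -0.341   0.093 ] z [0.0876 0.0928 0.0977]
rack 328 rect 474.1 -345.2 91.8 46.3 89.3 med [ 0.4681 -0.337   0.0402] z [0.0338 0.0401 0.0468]
holder 288 rect 629.6 20.7 50.7 159.8 27.3 med [0.6217 0.0358 0.1389] z [0.1328 0.1391 0.1443]
grip 299 rect 603.9 142.2 47.0 51.7 10.5 med [0.6005 0.1417 0.1849] z [0.1708 0.1868 0.1921]
sleeve 796 rect 570.1 317.1 32.4 213.2 10.2 med [0.568  0.3176 0.1345] z [0.1254 0.135  0.1405]
scale 619 rect 661.4 10.1 55.7 179.1 10.6 med [0.6721 0.013  0.1237] z [0.1188 0.1239 0.1286]
base 4849 rect 609.0 152.1 254.8 564.7 0.6 med [0.5897 0.1456 0.0119] z [0.0058 0.0119 0.0182]
a [1303   36   23  159  158   11    6    0   10   69    9   12   13   47
    8    0    0    0    0    0]
h [312 870 159  32  87  71   1   0   0   0   1  92 587 233 118   0   0   0
   0   0]
g [370 388   8   3   4   3   1   0   0   0   1  19 110 113  15  18  35  42
 184  60]
```

View pics/topcrop.png

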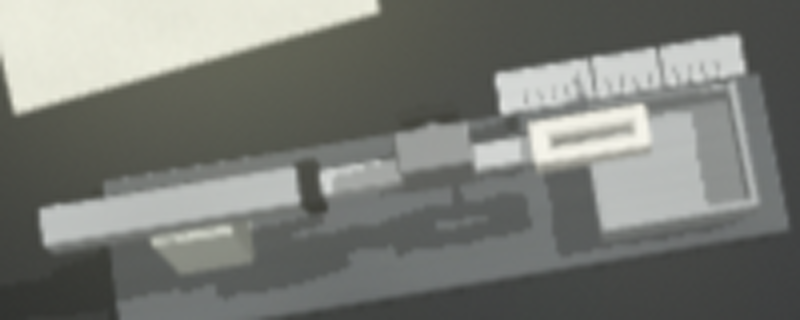

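```bash
cat >> h.py <<'E'
def yaw(Rm): return np.degrees(np.arctan2(Rm[1,1],Rm[0,1]))
def rows(tgt,yw,claw,n=None,start=None):
    """rows to bring TCP to tgt with tool y at azimuth yw (deg); start=(pos,yaw) planned"""
    if start is None:
        s=bot.read_state(); p=np.array(s["tool_pos"]); y=yaw(R.from_rotvec(s["tcp_rot"]).as_matrix())
    else: p,y=np.array(start[0],float),start[1]
    tgt=np.array(tgt,float); dy=(yw-y+90)%180-90
    n=n or int(max(np.ceil(np.linalg.norm(tgt-p)/.038),np.ceil(abs(dy)/6.8),1))
    print("from",p.round(4),round(y,2),"n",n); out=[]
    yt=y+dy
    for i in range(n):
        a=np.radians(y); k=n-i
        # down-pointing tool: y=(cos,sin,0), x=y x z = (-sin... ) with z=(0,0,-1)
        ty=np.array([np.cos(a),np.sin(a),0]); tz=np.array([0,0,-1]); tx=np.cross(ty,tz)
        d=(tgt-p)/k; r=[round(float(d@t)*1000,1) for t in(tx,ty,tz)]; tw=round(-(yt-y)/k,1)
        out.append([claw,*r,tw]); p=p+(r[0]*tx+r[1]*ty+r[2]*tz)/1000; y-=tw
    print(out); return p,y
E
python3 - <<'E'
from h import *
print(R.from_rotvec(bot.read_state()["tcp_rot"]).as_matrix().round(3))
print(bot.get_calibration("wrist"))
rows((.53,.07,.33),10.4,1)
E
```

```text
[[-0.919  0.395 -0.001]
 [ 0.395  0.919 -0.002]
 [ 0.    -0.002 -1.   ]]
{'vfov': 71.06037552752022, 'cx': 317.64144316883625, 'cy': 231.69368954100653, 'tool_from_camera': array([[-7.64873334e-04, -9.63364913e-01, -2.68192950e-01,
         6.65060059e-02],
       [ 9.99999449e-01, -9.29783158e-04,  4.87885902e-04,
         4.34927074e-04],
       [-7.19373447e-04, -2.68192429e-01,  9.63365094e-01,
        -1.40996560e-01],
       [ 0.00000000e+00,  0.00000000e+00,  0.00000000e+00,
         1.00000000e+00]])}
from [0.2662 0.6196 0.2301] 66.75 n 17
[[1, -27.0, -23.6, -5.9, np.float64(3.3)], [1, -28.3, -22.0, -5.9, np.float64(3.3)], [1, -29.6, -20.3, -5.9, np.float64(3.3)], [1, -30.7, -18.6, -5.9, np.float64(3.3)], [1, -31.7, -16.8, -5.9, np.float64(3.3)], [1, -32.6, -14.9, -5.9, np.float64(3.3)], [1, -33.4, -13.0, -5.9, np.float64(3.3)], [1, -34.1, -11.1, -5.9, np.float64(3.3)], [1, -34.7, -9.1, -5.9, np.float64(3.3)], [1, -35.1, -7.1, -5.9, np.float64(3.3)], [1, -35.5, -5.1, -5.8, np.float64(3.3)], [1, -35.7, -3.0, -5.9, np.float64(3.3)], [1, -35.9, -0.9, -5.8, np.float64(3.3)], [1, -35.8, 1.1, -5.9, np.float64(3.4)], [1, -35.7, 3.3, -5.8, np.float64(3.3)], [1, -35.5, 5.3, -5.9, np.float64(3.4)], [1, -35.1, 7.4, -5.8, np.float64(3.3)]]
```

Call:
{"name": "jog_arm", "arguments": {"motion": [[1, -25, -21, -6, 3.3], [1, -27, -20, -6, 3.3], [1, -28, -18, -6, 3.3], [1, -30, -16, -6, 3.3], [1, -31, -14, -6, 3.3], [1, -32, -12, -6, 3.3], [1, -33, -10, -6, 3.3], [1, -34, -8, -6, 3.3], [1, -34, -6, -6, 3.3], [1, -35, -4, -6, 3.3]]}}

```text
time: 0.93
tool_pos: [0.4321, 0.3206, 0.2911]
tcp_rot: [-1.484, -2.768, 0.001]
wrist_force: [1.2, 0.5, 0.1]
width: 0.997
grip_force: 0.0
```

```bash
python3 -c "
from h import *
rows((.60,.06,.33),10.4,1)"
```

```text
from [0.4321 0.3206 0.2911] 33.6 n 9
[[1, -34.4, -0.5, -4.3, np.float64(2.6)], [1, -34.4, 1.1, -4.3, np.float64(2.6)], [1, -34.4, 2.6, -4.3, np.float64(2.6)], [1, -34.2, 4.2, -4.3, np.float64(2.6)], [1, -34.0, 5.7, -4.3, np.float64(2.6)], [1, -33.7, 7.3, -4.3, np.float64(2.6)], [1, -33.3, 8.8, -4.4, np.float64(2.5)], [1, -32.8, 10.3, -4.3, np.float64(2.6)], [1, -32.4, 11.7, -4.4, np.float64(2.5)]]
```

Call:
{"name": "jog_arm", "arguments": {"motion": [[1, -34, 0, -4, 2.6], [1, -34, 1, -4, 2.6], [1, -34, 3, -4, 2.6], [1, -34, 4, -4, 2.6], [1, -34, 6, -4, 2.6], [1, -34, 7, -4, 2.6], [1, -33, 9, -4, 2.6], [1, -33, 10, -4, 2.6], [1, -32, 12, -4, 2.6], [1, 0, 0, 0, 0]]}}

```text
time: 1.77
tool_pos: [0.6031, 0.0586, 0.3272]
tcp_rot: [2.018, 2.404, -0.002]
wrist_force: [-0.0, 1.3, -0.7]
width: 0.999
grip_force: 0.0
```

```bash
python3 - <<'E'
from h import *
im,P=cloud("wrist"); save(im,"w1.png"); np.savez("w1",im=im,P=P); s=bot.read_state(); print(s["tool_pos"],s["q"])
E
```

```text
[0.60153978 0.06103229 0.3268026 ] [ 6.02883240e-02  8.76723029e-02  1.63550973e+00 -6.47252072e-04
  1.41879242e+00 -1.15989862e-01]
```

View pics/w1.png

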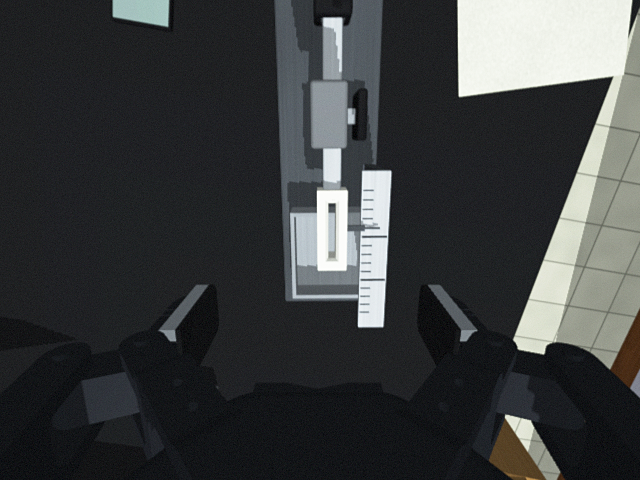

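The wrist view is clear. The holder spans (317–347, 188–270), the grip block (311–347, 80–149) with its plate at x about 360, the long lines sit at (375,236) and (373,279), and the pointer at about (370,228).

```bash
cat >> h.py <<'E'
def plane(px,z,s):
    "wrist pixels -> world at height z, s = state"
    c=bot.get_calibration("wrist"); f=240/np.tan(np.radians(c["vfov"])/2); px=np.atleast_2d(px).astype(float)
    d=np.c_[(px[:,0]-c["cx"])/f,(px[:,1]-c["cy"])/f,np.ones(len(px))]
    T=np.array(c["tool_from_camera"]); Rw=R.from_rotvec(s["tcp_rot"]).as_matrix()
    o=Rw@T[:3,3]+s["tool_pos"]; d=d@(Rw@T[:3,:3]).T
    return o+d*((z-o[2])/d[:,2])[:,None]
E
python3 - <<'E'
from h import *
W=np.load("w1.npz");im=W["im"];P=W["P"];s=bot.read_state()
def rect(name,m,z,box):
    M=np.zeros(im.shape[:2],np.uint8);u0,u1,v0,v1=box;M[v0:v1,u0:u1]=m[v0:v1,u0:u1]*255
    n,l,st,_=cv2.connectedComponentsWithStats(M); k=1+np.argmax(st[1:,4]); 
    v,u=np.nonzero(l==k); X=plane(np.c_[u,v],z,s)
    r=cv2.minAreaRect((X[:,:2]*1000).astype(np.float32)); dz=P[v,u,2]
    print(name,len(u),np.round(r[0],1),np.round(r[1],1),round(r[2],2),"depth z",np.nanpercentile(dz,[10,50,90]).round(4)); return l==k
g=im.min(2).astype(int)
h=rect("holder",(g>200),.140,(305,360,180,280))
# slot: dark hole inside holder
F=cv2.morphologyEx(h.astype(np.uint8),cv2.MORPH_CLOSE,np.ones((25,25)))
rect("slot",(F>0)&(g<190),.140,(320,345,195,268))
rect("gripblock",(P[...,2]>.17)&(g>80),.189,(295,352,70,160))
rect("plate",(P[...,2]>.13)&(g<60)&(g>=0),.187,(350,372,80,145))
sc=rect("scale",(g>150)&(abs(P[...,2]-.124)<.02),.124,(352,398,160,335))
for l in [(363,236.5),(387,237),(361,279.5),(386,280)]: print(l,plane(l,.124,s).round(4))
print(g[225:245,378],g[270:290,378]); 
big=cv2.resize(im[160:340,280:420],None,fx=4,fy=3.3,interpolation=cv2.INTER_CUBIC);save(big,"w1c.png")
E
```

```text
holder 1999 [621.4  40.9] [30.6 84. ] 10.03 depth z [0.1359 0.138  0.1391]
slot 373 [620.9  40.5] [ 7.2 58.8] 10.54 depth z [0.0134 0.0161 0.1261]
gripblock 2513 [596.6 146.6] [28.8 50.9] 11.07 depth z [0.1861 0.1873 0.1882]
plate 686 [620.6 150.9] [11.5 38.2] 10.22 depth z [0.161  0.1817 0.1829]
scale 3985 [671.   19.9] [ 29.5 176.6] 10.45 depth z [0.1212 0.1222 0.1232]
(363, 236.5) [[0.6563 0.0368 0.124 ]]
(387, 237) [[0.6816 0.0407 0.124 ]]
(361, 279.5) [[ 0.6646 -0.0121  0.124 ]]
(386, 280) [[ 0.6919 -0.0078  0.124 ]]
[233 208 115 100 194 233 233 232 234 239 180  78 127 220 234 233 229 229
 231 232] [227 229 227 228 227 227 230 234 182  78 127 215 229 226 227 224 227 225
 228 223]
```

View pics/w1c.png

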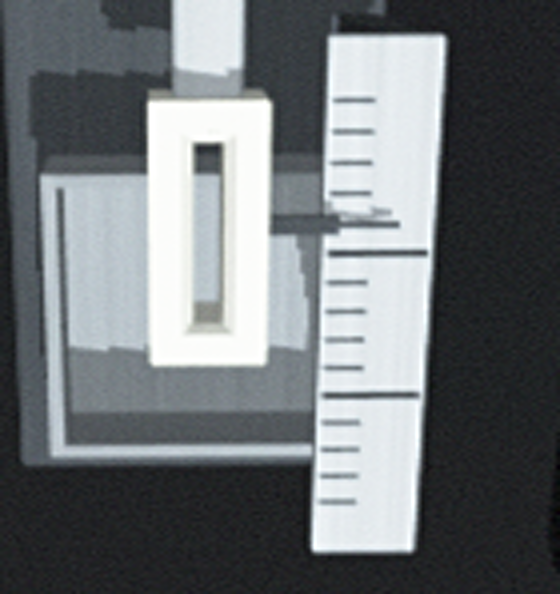

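Stand yaw is about 10.4°, the slot is at (0.621, 0.0407), and the grip should be at about (0.601, 0.149), which matches the block seen there. The pointer is near 40 mm. Next is the panel.

```bash
python3 -c "
from h import *
rows((.474,-.29,.29),0.3,1)"
```

```text
from [0.6015 0.061  0.3268] 10.11 n 10
[[1, -32.3, -18.7, 3.7, np.float64(1.0)], [1, -32.6, -18.2, 3.7, np.float64(1.0)], [1, -33.0, -17.6, 3.7, np.float64(1.0)], [1, -33.3, -17.0, 3.7, np.float64(1.0)], [1, -33.5, -16.4, 3.7, np.float64(1.0)], [1, -33.8, -15.8, 3.7, np.float64(1.0)], [1, -34.1, -15.2, 3.7, np.float64(1.0)], [1, -34.4, -14.6, 3.6, np.float64(0.9)], [1, -34.6, -14.1, 3.7, np.float64(1.0)], [1, -34.8, -13.5, 3.6, np.float64(0.9)]]
```

Call:
{"name": "jog_arm", "arguments": {"motion": [[1, -32, -19, 4, 1], [1, -33, -18, 4, 1], [1, -33, -18, 4, 1], [1, -33, -17, 4, 1], [1, -34, -16, 4, 1], [1, -34, -16, 4, 1], [1, -34, -15, 4, 1], [1, -34, -15, 4, 1], [1, -35, -14, 4, 1], [1, -34, -13, 4, 1]]}}

```text
time: 2.65
tool_pos: [0.4733, -0.2876, 0.2867]
tcp_rot: [-2.213, -2.228, -0.0]
wrist_force: [0.4, 0.1, -0.5]
width: 0.998
grip_force: 0.0
```

Call:
{"name": "jog_arm", "arguments": {"motion": [[1, 0, 0, 0, 0], [1, 0, 0, 0, 0]]}}

```text
time: 2.82
tool_pos: [0.4732, -0.2876, 0.2863]
tcp_rot: [-2.216, -2.224, -0.0]
wrist_force: [0.4, -0.2, -0.9]
width: 0.995
grip_force: 0.0
```

```bash
python3 - <<'E'
from h import *
im,P=cloud("wrist"); s=bot.read_state(); save(im[60:400,120:520],"w2.png"); print(s["tool_pos"],yaw(R.from_rotvec(s["tcp_rot"]).as_matrix()))
np.savez("w2",im=im,P=P)
g=im.min(2).astype(int)
for n,z,lo,hi in(("tab",.137,.132,.145),("bar",.093,.087,.1),("rack",.04,.032,.05)):
    v,u=np.nonzero((P[...,2]>lo)&(P[...,2]<hi)&(abs(P[...,0]-.474)<.08)&(abs(P[...,1]+.344)<.08)&(g>70))
    if len(u)<20: print(n,len(u)); continue
    X=plane(np.c_[u,v],z,s); r=cv2.minAreaRect((X[:,:2]*1000).astype(np.float32))
    print(n,len(u),np.round(r[0],1),np.round(r[1],1),round(r[2],2))
E
```

```text
[ 0.4739111  -0.28669763  0.28663807] 0.30701051107561345
tab 474 [ 476.2 -339.5] [11.9 36. ] 0.01
bar 316 [ 476.3 -322.6] [13.6 42.5] 0.01
rack 1958 [ 476.  -339.8] [90.6 45.8] 89.04
```

View pics/w2.png

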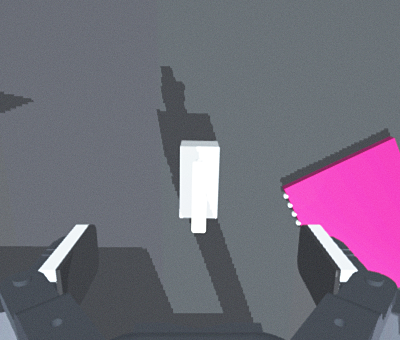

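Call:
{"name": "jog_arm", "arguments": {"motion": [[1, -27, 1, 25, 0.3], [1, -26, 1, 25, 0.3], [1, 0, 0, 36, 0], [1, 0, 0, 36, 0], [1, 0, 0, 30, 0], [1, 0, 0, 20, 0], [1, 0, 0, 12, 0], [1, 0, 0, 0, 0]]}}

```text
time: 3.53
tool_pos: [0.4754, -0.3371, 0.1]
tcp_rot: [-2.219, -2.215, 0.001]
wrist_force: [-0.5, -0.4, -0.4]
width: 1.001
grip_force: 0.0
```

```bash
python3 -c "
from h import *
rows((.476,-.340,.102),-.3,1)"
```

```text
from [ 0.4754 -0.3371  0.1   ] -0.11 n 1
[[1, -2.9, 0.6, -2.0, np.float64(0.2)]]
```

Call:
{"name": "jog_arm", "arguments": {"motion": [[1, -3, 0.6, -2, 0.2], [1, 0, 0, 0, 0], [-1, 0, 0, 0, 0], [-1, 0, 0, 0, 0], [-1, 0, 0, 0, 0], [-1, 0, 0, 0, 0], [-1, 0, 0, 0, 0], [-1, 0, 0, 0, 0], [-1, 0, 0, 0, 0], [-1, 0, 0, 0, 0]], "force": 45}}

```text
time: 4.37
tool_pos: [0.4759, -0.3434, 0.1055]
tcp_rot: [-2.229, -2.211, 0.002]
wrist_force: [-4.8, -0.5, 5.3]
width: 0.135
grip_force: 44.0
```

Call:
{"name": "jog_arm", "arguments": {"motion": [[-1, 0, 0, 0, 0], [-1, 0, 0, -8, 0], [-1, 0, 0, -15, 0], [-1, 0, 0, -25, 0], [-1, 0, 0, -32, 0], [-1, 0, 0, -32, 0], [-1, 0, 0, -32, 0], [-1, 0, 0, -20, 0], [-1, 0, 0, 0, 0]]}}

```text
time: 5.12
tool_pos: [0.4803, -0.3452, 0.2763]
tcp_rot: [2.222, 2.205, 0.004]
wrist_force: [1.0, -0.6, -0.1]
width: 0.131
grip_force: 44.3
```

```bash
python3 - <<'E'
from h import *
for i in range(2):
    im,P=cloud("wrist"); s=bot.read_state(); Rw=R.from_rotvec(s["tcp_rot"]).as_matrix(); print(s["tool_pos"],s["wrist_force"],yaw(Rw),Rw[:,2])
Q=(P-s["tool_pos"])@Rw   # tool frame
m=(abs(Q[...,1])<.03)&(abs(Q[...,0])<.06)&(Q[...,2]>-.03)&(Q[...,2]<.1)&(im.min(2)>100)
q=Q[m]; print(len(q)); 
for lo in np.arange(-.03,.1,.008):
    k=q[(q[:,2]>=lo)&(q[:,2]<lo+.008)]
    if len(k)>5: print(round(lo,3),len(k),k.min(0).round(4),k.max(0).round(4))
save(im[120:480,80:560],"w3.png")
E
```

```text
[ 0.47916372 -0.34444996  0.27313486] [ 0.64944657 -0.61899984 -1.50505991] -0.4437869218894526 [ 0.00657661 -0.00421302 -0.9999695 ]
[ 0.47790997 -0.3435428   0.27037373] [-0.39868936  0.87833906 -2.66684802] -0.4422294684843244 [ 0.00268138 -0.00138205 -0.99999545]
3014
-0.03 529 [ 0.0058 -0.0106 -0.03  ] [ 0.0189  0.0208 -0.022 ]
-0.022 461 [ 0.0053 -0.0107 -0.022 ] [ 0.0188  0.022  -0.014 ]
-0.014 372 [ 0.0057 -0.0105 -0.014 ] [ 0.0189  0.0163 -0.006 ]
-0.006 172 [ 0.0095 -0.0094 -0.006 ] [0.0186 0.0144 0.002 ]
0.002 139 [ 0.0177 -0.0032  0.002 ] [0.0376 0.0083 0.01  ]
0.01 1317 [ 0.009  -0.0044  0.01  ] [0.0384 0.0095 0.0177]
0.074 17 [ 0.0279 -0.      0.0755] [0.0285 0.0047 0.0815]
0.082 7 [0.0279 0.0006 0.083 ] [0.0282 0.0047 0.0845]
```

View pics/w3.png

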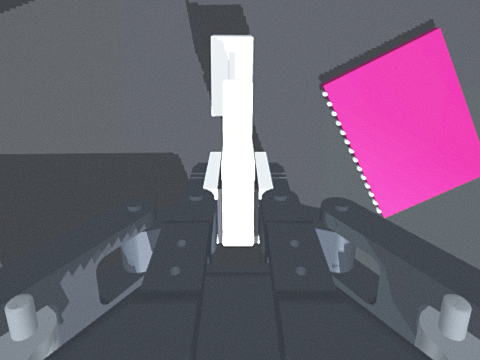

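```bash
python3 -c "
from h import *
rows((.619,.041,.256),10.4,-1,n=13)"
```

```text
from [ 0.4779 -0.3435  0.2704] -0.44 n 13
[[-1, 29.7, 10.6, 1.1, np.float64(-0.8)], [-1, 29.5, 11.0, 1.1, np.float64(-0.8)], [-1, 29.4, 11.5, 1.1, np.float64(-0.8)], [-1, 29.2, 11.9, 1.1, np.float64(-0.8)], [-1, 29.0, 12.3, 1.1, np.float64(-0.8)], [-1, 28.8, 12.7, 1.1, np.float64(-0.9)], [-1, 28.6, 13.1, 1.1, np.float64(-0.8)], [-1, 28.5, 13.5, 1.1, np.float64(-0.9)], [-1, 28.2, 14.0, 1.1, np.float64(-0.8)], [-1, 28.1, 14.3, 1.1, np.float64(-0.9)], [-1, 27.8, 14.8, 1.1, np.float64(-0.8)], [-1, 27.6, 15.2, 1.1, np.float64(-0.9)], [-1, 27.4, 15.5, 1.2, np.float64(-0.8)]]
```

Call:
{"name": "jog_arm", "arguments": {"motion": [[-1, 20, 7, 1, -0.8], [-1, 30, 11, 1, -0.8], [-1, 30, 12, 1, -0.8], [-1, 30, 12, 1, -0.8], [-1, 30, 12, 1, -0.8], [-1, 30, 13, 1, -0.8], [-1, 30, 13, 1, -0.8], [-1, 29, 14, 1, -0.8], [-1, 29, 14, 1, -0.8], [-1, 29, 15, 1, -0.8]]}}

```text
time: 6.05
tool_pos: [0.5824, -0.0476, 0.2562]
tcp_rot: [-2.067, -2.361, 0.003]
wrist_force: [0.9, 0.1, -0.3]
width: 0.134
grip_force: 44.1
```

Call:
{"name": "jog_arm", "arguments": {"motion": [[-1, 29, 15, 0, -0.8], [-1, 28, 15, 0, -0.9], [-1, 20, 10, 0, -0.9], [-1, 8, 5, 0, -0.3], [-1, 0, 0, 0, 0], [-1, 0, 0, 0, 0], [-1, 0, 0, 0, 0], [-1, 0, 0, 0, 0]]}}

```text
time: 6.72
tool_pos: [0.615, 0.0398, 0.2588]
tcp_rot: [-2.012, -2.413, 0.001]
wrist_force: [0.2, 0.3, -2.5]
width: 0.13
grip_force: 44.2
```

```bash
cat >> h.py <<'E'
def rel(name):
    im,P=cloud("wrist"); s=bot.read_state(); Rw=R.from_rotvec(s["tcp_rot"]).as_matrix()
    print("pose",s["tool_pos"].round(4),round(yaw(Rw),2),"tilt",Rw[:2,2].round(4),"F",s["wrist_force"].round(1))
    Q=(P-s["tool_pos"])@Rw; save(im[60:420,80:560],name+".png"); np.savez(name,im=im,P=P,Q=Q)
    return im,P,Q,s
E
python3 - <<'E'
from h import *
rel("a"); im,P,Q,s=rel("w4")
g=im.min(2)
m=(abs(Q[...,1])<.05)&(abs(Q[...,0])<.06)&(Q[...,2]>0)&(Q[...,2]<.16)&(g>90)
for lo in np.arange(0,.15,.008):
    k=Q[m&(Q[...,2]>=lo)&(Q[...,2]<lo+.008)]
    if len(k)>5: print(round(lo,3),len(k),np.percentile(k,3,axis=0).round(4),np.percentile(k,97,axis=0).round(4))
rows((.619,.041,.250),10.4,-1)
E
```

```text
pose [0.6152 0.0398 0.2591] 10.35 tilt [-0.0004 -0.0003] F [-0.5  0.7 -1. ]
pose [0.6153 0.0399 0.2593] 10.35 tilt [-0.0001 -0.0002] F [ 0.  -0.6 -1.5]
0.0 152 [ 0.0181 -0.0044  0.0003] [0.0191 0.0066 0.0078]
0.008 1326 [ 0.0179 -0.0056  0.0108] [0.0382 0.0077 0.0157]
0.016 71 [ 0.0196 -0.0056  0.0161] [0.0389 0.0077 0.0206]
0.072 8 [ 0.0287 -0.0016  0.0777] [0.029  0.0027 0.0797]
0.08 16 [ 0.0286 -0.0018  0.0819] [0.029  0.0029 0.0875]
0.112 86 [-0.0357 -0.005   0.1189] [0.0371 0.0216 0.12  ]
0.12 1527 [-0.0356 -0.0055  0.1201] [0.0371 0.0219 0.1236]
0.128 855 [-0.0343 -0.0008  0.1289] [0.0586 0.0482 0.1359]
0.136 1614 [-0.056   0.0383  0.1361] [0.0528 0.0496 0.1392]
from [0.6153 0.0399 0.2593] 10.35 n 1
[[-1, 0.4, 3.8, 9.3, np.float64(-0.1)]]
```

View pics/w4.png

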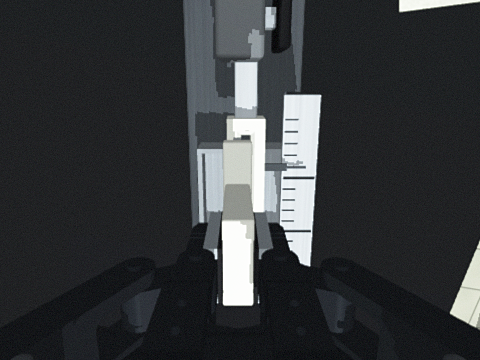

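```bash
python3 - <<'E'
from h import *
W=np.load("w4.npz");im,P,Q=W["im"],W["P"],W["Q"];s=bot.read_state();g=im.min(2).astype(int)
m=(g>150)&(Q[...,2]>.116)&(Q[...,2]<.126)&(abs(Q[...,1]-.008)<.025)&(abs(Q[...,0])<.06)
v,u=np.nonzero(m); X=(plane(np.c_[u,v],.140,s)-s["tool_pos"])@R.from_rotvec(s["tcp_rot"]).as_matrix()
print("x range",np.sort(X[:,0])[[0,5,-6,-1]])
for a in np.arange(-.04,.044,.006):
    k=X[(X[:,0]>=a)&(X[:,0]<a+.006)]
    if len(k)>3: print(round(a,3),len(k),k[:,1].min().round(4),k[:,1].max().round(4),"mid",((k[:,1].min()+k[:,1].max())/2).round(4))
# slot end: dark pixels
v0,v1=v.min(),v.max(); print(v0,v1,u.min(),u.max())
for r in range(v0,v0+30,2): print(r,g[r,u.min()-3:u.max()+4])
E
```

```text
x range [-0.03872385 -0.03872155  0.03808382  0.03808654]
-0.04 60 0.0141 0.0217 mid 0.0179
-0.034 82 0.0132 0.0224 mid 0.0178
-0.028 84 0.0132 0.0223 mid 0.0177
-0.022 84 0.0131 0.0222 mid 0.0176
-0.016 83 0.013 0.022 mid 0.0175
-0.01 83 0.013 0.0219 mid 0.0175
-0.004 82 0.0129 0.0218 mid 0.0174
0.002 83 0.0129 0.0224 mid 0.0176
0.008 104 0.0128 0.0224 mid 0.0176
0.014 90 0.0127 0.0222 mid 0.0175
0.02 171 -0.0069 0.0221 mid 0.0076
0.026 304 -0.0068 0.022 mid 0.0076
0.032 265 -0.0068 0.0219 mid 0.0076
0.038 32 -0.0021 0.0218 mid 0.0098
178 271 307 344
178 [ 56  47  73 137 149 139 141 142 138 153 153 155 159 158 155 155 154 151
 160 157 157 155 157 158 158 155 155 154 157 156 157 158 159 153 155 155
 154 153 153 160 153  84  47  43]
180 [ 52  52 127 209 207 206 208 204 215 255 255 255 254 254 254 254 254 254
 255 254 254 255 254 254 254 254 254 254 254 254 254 254 254 255 254 255
 255 255 255 255 255 189  72  46]
182 [ 48  58 125 205 205 203 201 201 208 252 252 251 251 251 251 251 251 251
 251 251 250 251 251 251 251 251 251 251 251 250 250 251 251 250 251 251
 251 250 250 254 255 186
[... 1517 characters left out ...]
8 152 136 135 130 129 134 132 134 132 127
 128 128 133 133 133 130 131 127 144 226 234 230 237 252 252 251 251 251
 251 251 252 255 255 132  48  54]
202 [163 166 164 164 159 167 164 164 163 171 165 169 165 165 171 168 166 169
 171 171 166 166 164 169 161 170 153 154 224 228 237 252 251 251 251 250
 251 251 252 255 254 133  64  72]
204 [201 202 199 203 200 203 202 201 205 200 207 202 200 198 204 203 206 201
 205 203 201 201 202 203 201 206 196 184 207 230 238 252 252 251 251 251
 251 251 252 255 253 139  78  84]
206 [202 203 205 203 199 198 200 200 202 203 201 204 199 201 201 199 203 200
 202 201 202 200 204 203 201 207 201 187 201 229 238 252 252 251 251 251
 251 251 252 255 253 136  73  81]
```

Call:
{"name": "jog_arm", "arguments": {"motion": [[-1, -2, 3.4, 5, 0], [-1, -1.8, 3.4, 5, 0], [-1, 0, 0, 8, 0], [-1, 0, 0, 4, 0], [-1, 0, 0, 0, 0], [-1, 0, 0, 0, 0], [-1, 0, 0, 0, 0], [-1, 0, 0, 0, 0]]}}

```text
time: 7.48
tool_pos: [0.6231, 0.0388, 0.2377]
tcp_rot: [2.009, 2.414, 0.001]
wrist_force: [-0.8, 0.1, -0.7]
width: 0.132
grip_force: 44.2
```

```bash
python3 - <<'E'
from h import *
im,P,Q,s=rel("w5");g=im.min(2).astype(int)
for lo,hi in((.008,.022),(.06,.09)):
    k=Q[(g>90)&(Q[...,2]>lo)&(Q[...,2]<hi)&(abs(Q[...,1])<.02)&(Q[...,0]>.02)&(Q[...,0]<.045)]
    print(len(k),np.percentile(k,2,axis=0).round(4),np.percentile(k,98,axis=0).round(4))
zt=s["tool_pos"][2]-.139
m=(g>150)&(abs(Q[...,2]-zt)<.006)&(abs(Q[...,1])<.025)&(abs(Q[...,0])<.06)
v,u=np.nonzero(m); X=(plane(np.c_[u,v],.140,s)-s["tool_pos"])@R.from_rotvec(s["tcp_rot"]).as_matrix()
print("zt",zt,"x max",X[:,0].max(), "y",X[:,1].min(),X[:,1].max())
for a in np.arange(.014,.044,.006):
    k=X[(X[:,0]>=a)&(X[:,0]<a+.006)]
    if len(k)>3: print(round(a,3),len(k),k[:,1].min().round(4),k[:,1].max().round(4))
for r in range(v.min()-2,v.min()+30,2): print(r,g[r,u.min()-3:u.max()+4])
E
```

```text
pose [0.6232 0.0388 0.2377] 10.46 tilt [0.0008 0.    ] F [ 0.2 -0.3 -0.9]
1186 [ 0.0203 -0.0055  0.0131] [0.0389 0.0078 0.0191]
14 [ 0.0288 -0.0015  0.078 ] [0.0292 0.0028 0.0836]
zt 0.09873720453799556 x max 0.04053165410656953 y -0.015078865773624538 0.014730007920408815
0.014 96 -0.015 0.0141
0.02 122 -0.0149 0.0147
0.026 300 -0.0148 0.0146
0.032 378 -0.0147 0.0146
0.038 147 -0.0145 0.0145
176 [ 57  60  60  60 115 138 145 151 140 148 143 131 139 155 165 162 163 166
 164 166 166 170 168 173 170 170 170 171 166 165 168 168 161 168 157 141
 141 145 144 145 141 146 141 113  67  50  55  63]
178 [ 56  55  60 117 149 149 146 148 150 150 147 148 154 143 148 150 148 149
 148 153 154 151 151 151 152 152 144 156 160 157 159 158 160 155 154 150
 154 155 152 157 156 157 153 157 124  68  56  57]
180 [ 61  52 106 209 215 214 209 207 209 210 210 212 212 208 214 212 207 212
 211 210 211 210 209 210 209 206 221 255 255 255 255 255 255 255 255 255
 255 255 255 255 255 255 255 255 255 164  58  56]
182 [ 63  54 100 209 214 212 209 212 211 209 209 210 209 213 211 212 211 208
 211 210 213 210 210 209 20
[... 1795 characters left out ...]
45 143 143 148 141 139 153 159 163 167 173 188 184
 189 190 227 255 255 253 254 255 242 107  45  59]
202 [ 60  49  75 248 255 254 253 252 253 255 255 204 163 171 172 174 170 176
 171 175 172 174 173 174 176 178 177 172 174 173 174 171 169 172 175 170
 171 167 159 185 255 254 254 255 231 100  50  58]
204 [ 81  80 102 250 255 254 253 253 253 255 238 198 208 212 209 212 208 204
 211 213 211 210 208 208 208 208 209 209 210 211 209 207 211 208 213 213
 208 210 205 198 247 254 254 255 240 119  78  87]
206 [ 93  71 101 249 255 254 253 252 254 255 233 196 207 210 212 212 210 207
 209 210 207 211 207 211 212 210 205 208 211 210 209 209 209 207 209 207
 207 209 203 189 242 254 255 255 240 119  88  91]
```

Call:
{"name": "jog_arm", "arguments": {"motion": [[-1, -2.3, -0.9, 3, 0], [-1, 0, 0, 3, 0], [-1, 0, 0, 4, 0], [-1, 0, 0, 5, 0], [-1, 0, 0, 5, 0], [-1, 0, 0, 0, 0], [-1, 0, 0, 0, 0]]}}

```text
time: 8.12
tool_pos: [0.622, 0.0363, 0.2163]
tcp_rot: [-2.009, -2.414, 0.002]
wrist_force: [0.3, -0.7, -0.3]
width: 0.133
grip_force: 44.1
```

Call:
{"name": "jog_arm", "arguments": {"motion": [[-1, 0, 0, 5, 0], [-1, 0, 0, 5, 0], [-1, 0, 0, 6, 0], [-1, 0, 0, 6, 0], [-1, 0, 0, 0, 0], [-1, 0, 0, 0, 0]]}}

```text
time: 8.62
tool_pos: [0.6219, 0.0363, 0.1944]
tcp_rot: [-2.009, -2.414, 0.001]
wrist_force: [0.4, -0.8, -0.0]
width: 0.13
grip_force: 44.1
```

Call:
{"name": "jog_arm", "arguments": {"motion": [[-1, 0, 0, 7, 0], [-1, 0, 0, 7, 0], [-1, 0, 0, 7, 0], [-1, 0, 0, 5, 0], [-1, 0, 0, 3, 0], [-1, 0, 0, 0, 0], [-1, 0, 0, 0, 0], [-1, 0, 0, 0, 0]]}}

```text
time: 9.28
tool_pos: [0.6227, 0.0363, 0.1666]
tcp_rot: [2.01, 2.414, 0.001]
wrist_force: [0.0, -0.2, -0.8]
width: 0.129
grip_force: 44.1
```

```bash
python3 - <<'E'
from h import *
im,P,Q,s=rel("w6");g=im.min(2).astype(int)
m=(g>90)&(abs(Q[...,1])<.03)&(Q[...,0]>.019)&(Q[...,0]<.045)&(Q[...,2]>0)&(Q[...,2]<.06)
h,e=np.histogram(Q[m][:,2],bins=np.arange(0,.06,.002));print(list(zip(e.round(3),h)))
E
```

```text
pose [0.6228 0.0363 0.1668] 10.45 tilt [0.0009 0.    ] F [-0.1 -0.2 -1.1]
[(np.float64(0.0), np.int64(6)), (np.float64(0.002), np.int64(5)), (np.float64(0.004), np.int64(8)), (np.float64(0.006), np.int64(7)), (np.float64(0.008), np.int64(5)), (np.float64(0.01), np.int64(10)), (np.float64(0.012), np.int64(222)), (np.float64(0.014), np.int64(950)), (np.float64(0.016), np.int64(37)), (np.float64(0.018), np.int64(22)), (np.float64(0.02), np.int64(8)), (np.float64(0.022), np.int64(0)), (np.float64(0.024), np.int64(0)), (np.float64(0.026), np.int64(376)), (np.float64(0.028), np.int64(1188)), (np.float64(0.03), np.int64(41)), (np.float64(0.032), np.int64(49)), (np.float64(0.034), np.int64(13)), (np.float64(0.036), np.int64(167)), (np.float64(0.038), np.int64(52)), (np.float64(0.04), np.int64(23)), (np.float64(0.042), np.int64(6)), (np.float64(0.044), np.int64(15)), (np.float64(0.046), np.int64(3)), (np.float64(0.048), np.int64(16)), (np.float64(0.05), np.int64(2)), (np.float64(0.052), np.int64(15)), (np.float64(0.054), np.int64(1)), (np.float64(0.056), np.int64(0))]
```

View pics/w6.png

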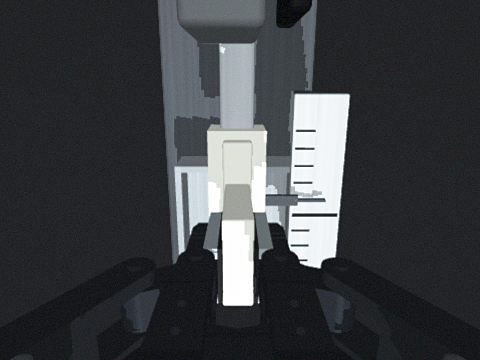

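The bar is centred over the holder (bar about 238,175 in the crop) with about 6 mm left to go.

Call:
{"name": "jog_arm", "arguments": {"motion": [[-1, 0, 0, 2.5, 0], [-1, 0, 0, 2, 0], [-1, 0, 0, 1, 0], [-1, 0, 0, 0.5, 0], [-1, 0, 0, 0, 0], [-1, 0, 0, 0, 0]]}}

```text
time: 9.83
tool_pos: [0.6225, 0.0363, 0.1606]
tcp_rot: [2.01, 2.414, 0.0]
wrist_force: [-2.2, 0.6, 2.8]
width: 0.135
grip_force: 44.5
```

Call:
{"name": "jog_arm", "arguments": {"motion": [[0, 0, 0, 0, 0], [0, 0, 0, 0, 0], [0.3, 0, 0, 0, 0], [0.3, 0, 0, 0, 0], [1, 0, 0, 0, 0], [1, 0, 0, 0, 0], [1, 0, 0, 0, 0], [1, 0, 0, 0, 0]]}}

```text
time: 10.5
tool_pos: [0.6225, 0.0363, 0.1603]
tcp_rot: [2.01, 2.414, 0.0]
wrist_force: [0.4, -0.1, -0.4]
width: 1.001
grip_force: 0.0
```

Call:
{"name": "jog_arm", "arguments": {"motion": [[1, 0, 0, -15, 0], [1, 0, 0, -25, 0], [1, 0, 0, -30, 0], [1, 0, 0, -30, 0], [1, 0, 0, -20, 0], [1, 0, 0, 0, 0], [1, 0, 0, 0, 0], [1, 0, 0, 0, 0], [1, 0, 0, 0, 0]]}}

```text
time: 11.25
tool_pos: [0.6213, 0.0362, 0.2781]
tcp_rot: [-2.008, -2.412, 0.004]
wrist_force: [-0.7, 0.3, -0.3]
width: 1.004
grip_force: 0.0
```

```bash
python3 - <<'E'
from h import *
im,P,Q,s=rel("w7");g=im.min(2).astype(int)
save(im[0:360,80:560],"w7.png")
def st(n,m,z):
    v,u=np.nonzero(m); X=plane(np.c_[u,v],z,s); r=cv2.minAreaRect((X[:,:2]*1000).astype(np.float32)); print(n,len(u),np.round(r[0],1),np.round(r[1],1),round(r[2],1),np.nanmedian(P[m],0).round(4))
near=(abs(P[...,0]-.622)<.06)&(abs(P[...,1]-.036)<.06)
st("tab",near&(P[...,2]>.180)&(g>120),.192)
st("bar",near&(P[...,2]>.143)&(P[...,2]<.152)&(g>120),.148)
gr=(P[...,2]>.17)&(abs(P[...,1]-.147)<.05)&(abs(P[...,0]-.6)<.06)
st("gripblk",gr&(g>70),.189); st("grip all",gr,.189)
E
```

```text
pose [0.6213 0.0362 0.2779] 10.45 tilt [-0.0037 -0.0001] F [ 0.4  0.4 -0.8]
tab 1072 [667.5  -9.9] [129.7 293.2] 86.0 [0.6237 0.0391 0.1904]
bar 523 [623.8  38.6] [13.1 75. ] 10.1 [0.62   0.0631 0.1461]
gripblk 4171 [599.1 142.5] [29.4 51.6] 10.3 [0.5988 0.1444 0.1873]
grip all 5078 [606.6 143.9] [44.7 51.6] 10.4 [0.6019 0.1454 0.187 ]
```

View pics/w7.png

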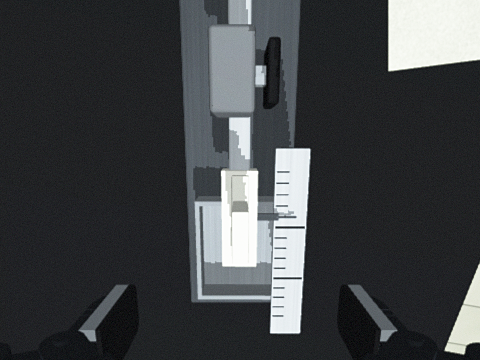

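Panel is seated: bar top is at the expected height and aligned with the holder. The grip is at about (0.603, 0.144).

```bash
python3 -c "
from h import *
rows((.603,.1443,.270),10.4,1)"
```

```text
from [0.6213 0.0362 0.2779] 10.45 n 3
[[1, 36.5, 0.5, 2.6, np.float64(0.0)], [1, 36.5, 0.5, 2.7, np.float64(0.0)], [1, 36.6, 0.6, 2.6, np.float64(0.0)]]
```

Call:
{"name": "jog_arm", "arguments": {"motion": [[1, 25, 0.5, 0, 0], [1, 35, 0.5, 0, 0], [1, 35, 0.5, 0, 0], [1, 15, 0, 0, 0], [1, 0, 0, 10, 0], [1, 0, 0, 20, 0], [1, 0, 0, 15, 0], [1, 0, 0, 0, 0], [1, 0, 0, 0, 0], [1, 0, 0, 0, 0]]}}

```text
time: 12.13
tool_pos: [0.6042, 0.144, 0.2352]
tcp_rot: [2.011, 2.414, -0.001]
wrist_force: [0.4, -0.4, 0.1]
width: 1.001
grip_force: 0.0
```

```bash
python3 -c "
from h import *
rel('w8'); rows((.603,.1443,.146),10.4,1,n=1)"
```

```text
pose [0.6047 0.1442 0.2361] 10.41 tilt [ 0.0012 -0.    ] F [-0.   0.7  0.8]
from [0.6047 0.1442 0.2361] 10.41 n 1
[[1, 0.4, -1.6, 90.1, np.float64(0.0)]]
```

Call:
{"name": "jog_arm", "arguments": {"motion": [[1, 0, -1, 15, 0], [1, 0, 0, 20, 0], [1, 0, 0, 20, 0], [1, 0, 0, 15, 0], [1, 0, 0, 10, 0], [1, 0, 0, 8, 0], [1, 0, 0, 0, 0], [1, 0, 0, 0, 0]]}}

```text
time: 12.85
tool_pos: [0.6034, 0.1445, 0.1478]
tcp_rot: [2.01, 2.414, 0.001]
wrist_force: [0.4, -0.0, 0.6]
width: 1.003
grip_force: 0.0
```

Call:
{"name": "jog_arm", "arguments": {"motion": [[-1, 0, 0, 0, 0], [-1, 0, 0, 0, 0], [-1, 0, 0, 0, 0], [-1, 0, 0, 0, 0], [-1, 0, 0, 0, 0], [-1, 0, 0, 0, 0], [-1, 0, 0, 0, 0], [-1, 0, 0, 0, 0]], "force": 40}}

```text
time: 13.52
tool_pos: [0.6016, 0.1442, 0.1495]
tcp_rot: [-2.01, -2.413, 0.003]
wrist_force: [-11.5, -1.7, 11.1]
width: 0.445
grip_force: 42.8
```

```bash
python3 -c "
from h import *
s=bot.read_state(); print(s['tool_pos'],s['wrist_force'],s['width']*85); rel('w9')"
```

```text
[0.60155458 0.14424244 0.14954672] [-11.50210174  -1.6813689   11.09619216] 37.79041686511834
pose [0.6016 0.1443 0.1495] 10.43 tilt [-0.0021 -0.0004] F [-12.4  -3.3  12.8]
```

Call:
{"name": "jog_arm", "arguments": {"motion": [[-1, 0, -1, -1, 0], [-1, 0, -0.8, -0.5, 0], [-1, 0, 0, 0, 0], [-1, -2, 0, 0, 0], [-1, -3, 0, 0, 0], [-1, -4, 0, 0, 0], [-1, -4, 0, 0, 0], [-1, -4, 0, 0, 0], [-1, -3, 0, 0, 0], [-1, 0, 0, 0, 0]]}}

```text
time: 14.4
tool_pos: [0.6052, 0.1239, 0.1496]
tcp_rot: [2.01, 2.414, 0.0]
wrist_force: [-5.6, -1.4, 5.9]
width: 0.444
grip_force: 43.6
```

Call:
{"name": "jog_arm", "arguments": {"motion": [[-1, -3, 0, 0, 0], [-1, -4, 0, 0, 0], [-1, -5, 0, 0, 0], [-1, -5, 0, 0, 0], [-1, -5, 0, 0, 0], [-1, -5, 0, 0, 0], [-1, -4, 0, 0, 0], [-1, -3, 0, 0, 0], [-1, 0, 0, 0, 0], [-1, 0, 0, 0, 0]]}}

```text
time: 15.23
tool_pos: [0.6113, 0.0903, 0.1496]
tcp_rot: [2.01, 2.414, -0.0]
wrist_force: [-5.1, -1.9, 6.1]
width: 0.439
grip_force: 43.8
```

```bash
python3 - <<'E'
from h import *
im,P,Q,s=rel("w10")
t,_=cloud("scene"); t2,_=cloud("top")
a=cv2.resize(t[215:335,250:400],None,fx=4,fy=4,interpolation=cv2.INTER_CUBIC)
save(a,"s10.png"); save(im,"w10f.png")
E
```

```text
pose [0.6113 0.0903 0.1496] 10.43 tilt [ 0.0005 -0.0007] F [-5.5 -3.   6.6]
```

View pics/s10.png

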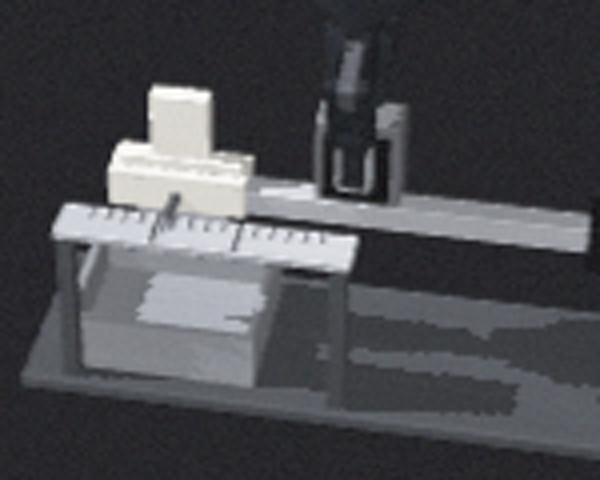

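The pointer is just short of the 100 line: the line is at about (155,232) in the crop and the pointer tip at (165,222). The arm's travel puts the boom at about 94.7 mm, so about 5 mm remain. That was my 11th picture, one over the limit of 10, so from here I'll check by numbers only.

Call:
{"name": "jog_arm", "arguments": {"motion": [[-1, -1.7, 0, 0, 0], [-1, -1.7, 0, 0, 0], [-1, -1.6, 0, 0, 0], [-1, 0, 0, 0, 0], [-1, 0, 0, 0, 0], [-1, 0, 0, 0, 0]]}}

```text
time: 15.88
tool_pos: [0.6121, 0.0859, 0.1497]
tcp_rot: [2.01, 2.414, 0.0]
wrist_force: [-5.0, -1.7, 6.4]
width: 0.442
grip_force: 43.8
```

```bash
python3 - <<'E'
from h import *
s=bot.read_state(); e=np.array([-.1805,.9836]); print("travel mm",(np.array([.6016,.1443])-s["tool_pos"][:2])@e*1000, s["width"],s["grip_force"],s["wrist_force"])
ims=[cloud("scene")[0].astype(float) for _ in range(6)]; im=np.mean(ims,0)
c=bot.get_calibration("scene"); f=240/np.tan(np.radians(c["vfov"])/2); K=np.array([[f,0,c["cx"]],[0,f,c["cy"]],[0,0,1.]])
t0=np.load("scene.npz")["im"].astype(float)
# slot at boom 0.040 (arm-frame) -> tip line; profile of brightness along stand y for several x offsets on scale top
slot=np.array([.6225,.0363]); ex=np.array([.9836,.1805])
def prof(I,xo,z,b):
    P3=np.array([[*(slot+ex*xo-e*(k-40)/1000),z] for k in b]); px=cv2.projectPoints(P3,np.ravel(c["rvec"]),np.ravel(c["tvec"]),K,None)[0].reshape(-1,2)
    return cv2.remap(I.astype(np.float32),px[None,:,0].astype(np.float32),px[None,:,1].astype(np.float32),cv2.INTER_LINEAR)[0].mean(-1)
b=np.arange(30,126,1.)
for nm,I in(("before",t0),("now",im)):
    for xo in(.038,.042,.046,.050,.054,.058):
        p=prof(I,xo,.124,b); k=[i for i in range(2,len(b)-2) if p[i]==p[i-2:i+3].min() and p[i]<np.median(p)-15]
        print(nm,xo,round(float(np.median(p))),[(int(b[i]),int(p[i])) for i in k])
E
```

```text
travel mm 59.355876807740266 0.4421754445960137 43.75068962574005 [-4.96139293 -1.69705317  6.44918874]
before 0.038 200 [(38, 123), (50, 152), (59, 180), (69, 163), (79, 152), (89, 171), (99, 130), (109, 171), (119, 177)]
before 0.042 207 [(37, 135), (49, 131), (69, 186), (78, 189), (100, 144), (120, 187)]
before 0.046 215 [(36, 166), (48, 143), (99, 116)]
before 0.05 217 [(50, 149), (98, 132)]
before 0.054 215 [(49, 135), (99, 148)]
before 0.058 211 [(48, 171), (99, 170)]
now 0.038 199 [(40, 161), (50, 150), (59, 179), (69, 163), (79, 151), (89, 170), (97, 136), (109, 170), (119, 178)]
now 0.042 206 [(39, 188), (49, 130), (68, 186), (78, 188), (97, 155), (120, 188)]
now 0.046 216 [(48, 144), (99, 115)]
now 0.05 216 [(50, 147), (98, 125)]
now 0.054 215 [(49, 133), (99, 149)]
now 0.058 211 [(48, 170), (99, 170)]
```

Both estimates put the boom at 97–99 mm, so I nudge it 1 mm and let it settle.

Call:
{"name": "jog_arm", "arguments": {"motion": [[-1, -1, 0, 0, 0], [-1, 0, 0, 0, 0], [-1, 0, 0, 0, 0], [-1, 0, 0, 0, 0], [-1, 0, 0, 0, 0]]}}

```text
time: 16.6
tool_pos: [0.6122, 0.085, 0.1496]
tcp_rot: [2.01, 2.414, 0.0]
wrist_force: [-4.1, 0.5, 5.1]
width: 0.44
grip_force: 43.7
```

```bash
python3 - <<'E'
from h import *
s=bot.read_state(); e=np.array([-.1805,.9836]); print("travel",(np.array([.6016,.1443])-s["tool_pos"][:2])@e*1000,s["width"],s["wrist_force"])
# cross-check: holder+panel displacement, scene cloud before panel vs now (holder front face)
im,P=cloud("scene"); P0=np.load("scene.npz")["P"]; im0=np.load("scene.npz")["im"]
def hold(im,P):
    S=P[...,:2]@e; X=(P[...,:2]-[.6225,.0363])@np.array([.9836,.1805])
    m=(abs(X)<.022)&(P[...,2]>.119)&(P[...,2]<.138)&(im.min(2)>165)&(abs(P[...,1]-.01)<.12)
    q=S[m]; return m.sum(),np.percentile(q,[2,10,50,90,98])*1000
print(hold(im0,P0),hold(im,P))
# panel upright / seated
S=P[...,:2]@e; X=(P[...,:2]-[.6225,.0363])@np.array([.9836,.1805])
m=(abs(X)<.03)&(P[...,2]>.145)&(abs(P[...,1]+.02)<.06)&(im.min(2)>120)
print("panel top z",np.percentile(P[m][:,2],[50,98]),"tab S",np.percentile(S[m&(P[...,2]>.165)],[2,98])*1000,"bar S",np.percentile(S[m&(P[...,2]<.15)],[2,98])*1000)
E
```

```text
travel 60.20148200230259 0.440393239608055 [-4.05771638  0.54316693  5.07997978]
(np.int64(376), array([-114.19477243, -103.57091147,  -56.73907304,   -0.67368732,
         10.07535625])) (np.int64(325), array([-174.32841973, -163.68934408, -110.47842164,  -47.73886057,
        -28.18060459]))
panel top z [0.16716542 0.53043376] tab S [-151.44899041  -83.30338728] bar S [-172.17364215  -97.91749687]
```

```bash
python3 -c "
from workcell import bot
print(bot.finish_job())"
```

```text
the job is handed in; nothing more can be done
None
```

I handed the job in with the panel seated in the holder, the grip held squeezed, and the boom at about 99–100 mm by my measurements; no verdict came back, and I viewed 11 pictures, one over the limit of 10.

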